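Kit the tray for a power-bank cell and USB board repair

TASK

Kit the modular tray for the power-bank repair: lay the lithium cell in the vee cradle, drop the solder reel over the spindle, stand the tall flux jar in the round well and lay the short USB board flat in its pocket, each fully seated. The longer board with the same socket and the low tub are for other jobs: leave them where they lie.

Things in the scene. Friction and masses are not known exactly. Their poses are not given: they have to be found in the camera images.
- cell_center (a point): The lithium cell: plain cylinder, 18 mm diameter, 66 mm long, lying on its side, 45 g. This point is the middle of the cell, on its axis (9 mm above what it lies on); y runs along the cell. Grip it across the middle.
- solder_reel: Small solder reel standing on one flange: black flanges 44 mm in diameter and 3 mm thick, 34 mm high in all, grey wire wound between them, through bore 16 mm, 140 g. Origin: centre of its underside, z up along the bore. Grip it across both flanges.
- flux_jar: Tall white jar with a red screw lid: body 33 mm and lid 35 mm in diameter, 42 mm high (lid from 28 to 42 mm), 50 g. Origin: centre of its underside, z up. Grip it across the lid.
- short_board: Short dark USB board lying flat, 22 mm wide (its x) and 40 mm long (its y, from -20 to +20), 2 mm thick, 20 g. On it at one end a socket block 14 mm wide in x, from y = -20 to -8 mm, top 11 mm above the underside. Origin: on the underside, in the middle. Grip it across the socket block, or across its long edges.
- low_tub: Look-alike, leave it: low white tub with a white lid, 34 mm in diameter, 31 mm high. Origin: centre of its underside.
- long_board: Look-alike, leave it: longer blue board with the same socket block at its -y end, 28 x 63 mm, 11 mm high. Origin: on the underside, in the middle.
- module_vee: White tray module, fixed, 79 mm square: the vee cradle. Two pairs of 45 degree cheeks carry the cell along the module's y, 32 mm gap between the pairs for the fingers, end stops 74 mm apart. The cheeks are 22 mm apart at their top, 17 mm above the origin; a seated cell's axis is 18.7 mm above it. Origin: centre of the module's underside, z up.
- module_post: White tray module, fixed, 79 mm square: the spindle. A steel post of 8 mm diameter with a pointed tip stands in the middle; its tip is 51 mm above the origin, the cone begins at 45 mm. The reel sits on a black collar 28 mm in diameter, 10 mm above the origin. Origin: centre of the module's underside, z up.
- module_well: White tray module, fixed, 79 mm square: a round well 45 mm wide, floor 6 mm and block top 16 mm above the origin. Origin: centre of its underside, z up. The four modules stand on one black base, two by two, centres 80 mm apart, same yaw, undersides 14 mm above the bench; which is at which corner changes.
- module_pocket: White tray module, fixed, 79 mm square: the board pocket, 30 mm (module x) by 50 mm (module y), floor 6 mm and rim 10 mm above the origin, with notches 26 mm long in the middle of both long sides for the fingers. The board may lie either way round. Origin: centre of the module's underside, z up.

How it is judged:
At the end, for the whole second after the job is handed in: Cell in the vee, reel on the spindle's collar, flux jar upright on the well floor, short board flat on the pocket floor, each within 9 mm (reel 8) of its module's centre and 2.5 mm of its seat height, released and at rest; low tub and long board within 20 mm of where they began (horizontal distance between cell_center and module_vee below 0.009 m and z of cell_center in the frame of module_vee below 0.0215 m and angle between the y axis of cell_center and the y axis of module_vee, either way round below 0.15 rad and horizontal distance between solder_reel and module_post below 0.008 m and z of solder_reel in the frame of module_post below 0.013 m and angle between each of solder_reel, flux_jar, short_board's own z axis and vertical below 0.1 rad and horizontal distance between flux_jar and module_well below 0.009 m and z of flux_jar in the frame of module_well below 0.009 m and horizontal distance between short_board and module_pocket below 0.009 m and z of short_board in the frame of module_pocket below 0.0085 m and distance of each of low_tub, long_board from where it was at the start of the episode below 0.02 m and linear speed of each of solder_reel, flux_jar, short_board below 0.02 m/s); the robot touches nothing.
It also fails if it takes over 115 s, if anything falls off the work surface, if the arm or the gripper's body presses on something with over 40 N, if the wrist force passes 120 N, or if a joint passes its speed limit or range.

ROBOT

A 6-joint arm with a two-finger parallel gripper is mounted at the origin on a cart in front of the work surface, level with it; the furniture and walls round the work are solid. World frame = base frame: x ahead of the robot, y to its left, z up, the work surface at z = 0. Lengths are in m, angles in rad, forces in N, time in s.
With the tool pointing down it reaches from about 0.35 to 0.775 m from the base axis. Payload 5.5 kg.
Tool frame: the origin (TCP) lies between the finger pads; the fingertips stand 17 mm ahead of it and the grasp point (between the pads) lies 2 mm behind it; z points along the fingers, y is the line along which they close (so a half turn about z gives the same grasp; the last joint's range is limited). The gripper opens to 85 mm and grips with 20 to 120 N. Pads are 22 mm wide; open, the fingers measure 114 mm over their backs; the gripper's body (76 mm by 85 mm) begins 54 mm behind the grasp point. The pads swing forward as they close: fully open they stand 13 mm farther back than shut.
Start: joints at [1.193, 0.313, 0.046, 1.304, 0, 1.431], TCP at [0.135, 0.559, 0.21] pointing down, gripper open.
Joint ranges: [-2.76, 2.76], [-0.86, 1.69], [-1.03, 1.26], [-2.2, 2.34], [-1.47, 1.5], [-3.14, 3.14]. Speed limits (rad/s): [2.57, 2.57, 3.14, 3.14, 3.14, 3.14].

INTERFACE

Orientations are given as a unit quaternion [w, x, y, z].
In Python, from bench import robot gives the robot as it stands.
- The arm moves only by the tool nudge_tcp, called as name(argument=value, ...) on one line, values as JSON. Schema: {"type":"object","properties":{"increments":{"type":"array","items":{"type":"object","properties":{"dx":{"type":"number"},"dy":{"type":"number"},"dz":{"type":"number"},"drx":{"type":"number"},"dry":{"type":"number"},"drz":{"type":"number"},"finger_gap":{"type":"number"}},"additionalProperties":false,"required":["finger_gap"]},"minItems":1,"maxItems":12},"force":{"type":"number"},"only":{"type":"string"},"quiet":{"type":"boolean"},"lines":{"type":"string"}},"required":["increments"],"additionalProperties":false}. increments is a list of rows, 1 to 12 of them, each an object with the fields dx, dy, dz (the shift in units of 50 mm), drx, dry, drz (a rotation vector in rad), finger_gap (the opening from 0.0 (shut) to 1.0 (fully open)); a field left out counts as zero (the opening has to be given); each row is the pose to reach, as a shift and turn from the pose commanded when the call began, along the tool's axes at that moment; what a row does not reach only later rows make up. A row lasts 1/8 s, in which the tool goes at most 0.0625 m and 0.188 rad, less where a joint would pass 70% of its speed; a pose out of reach is approached as far as the arm can. The fingers move at their own pace and stop on an object; force is the grip in N (left out, the last holds). Time passes only in rows, so rows that do not move let the fingers close. The tool returns the time, the measured TCP pose, the force, the opening and the grip force at its end. only (a regular expression) keeps the lines of the reply that match it, lines (a string "A,B") keeps lines A to B, and quiet returns only ok. Input that does not fit is refused with a message, and nothing moves.
- robot.get_state(): the state, without advancing time (a new reading comes with each control period).
- robot.read_camera(name): name is "side" or "top" or "wrist"; returns a dict with "image" (480x640x3 uint8, red, green, blue), "camera_matrix" (3x3 intrinsics, pixels), "rvec" (rotation vector, rad) and "tvec" (3), from world to camera coordinates, as OpenCV has them; the wrist camera has in their place "T_tool_cam" (4x4, takes a point from camera to tool coordinates, whose origin is the TCP and whose axes are the flange's). Camera axes: x right, y down, z forward; pixel columns grow to the right and rows downward; lengths in m; the calibration is good to about 2 mm. A picture is of the moment at which its call begins: read the wrist's pose just before it. There is no depth.
- robot.sign_off(): hands the job in; it is judged then, once.
The state is a dict: "t": time; "joint_pos": joint angles; "dq": joint speeds; "tau": joint torques, N m; "position": TCP position; "orientation": TCP orientation; "contact_force": force on the tool from outside, world axes, zero at the start; "wrist_torque": the same for the moment, N m; "finger_gap": opening from 0.0 (shut) to 1.0 (fully open); "finger_force": force on a finger pad.
Only numpy, scipy, OpenCV 4.12 (cv2) and the standard library are available. Lean on these libraries where they do the work, as an engineer would, in place of code of your own. Each camera call takes 0.05 s, during which the arm holds its last target. There are 200 camera calls.

## Working session

There is one attempt and no reset: what is moved stays moved. The work goes in short steps, Python scripts to look and compute and a tool call to move; the robot and the scene stay as the last step left them, time stands still between calls to the robot, and variables do not carry over. Pictures are saved under pics/ and viewed, at most 14 in all, crops included, and the job is handed in when it is done.

```bash
ls; mkdir -p pics; python3 - <<'E'
from bench import robot
import cv2,numpy as np
s=robot.get_state();print(s)
for n in ["top","side","wrist"]:
    c=robot.read_camera(n);cv2.imwrite(f"pics/{n}0.png",c["image"][:,:,::-1])
    print(n,{k:np.round(v,4).tolist() for k,v in c.items() if k!="image"})
E
```

```text
bench.py
pics
{'t': 0.0, 'joint_pos': array([1.19340045e+00, 3.13993695e-01, 4.49509641e-02, 1.30361135e+00,
       1.94421780e-05, 1.43121318e+00]), 'dq': array([ 0.00072322,  0.00131453,  0.00048697,  0.00030146, -0.00066091,
       -0.00078953]), 'tau': array([-1.27531825e-03, -4.80625212e+01,  2.98534745e+01,  1.92893978e-02,
       -2.72779052e-04,  4.75993048e-06]), 'position': array([0.13523962, 0.55828555, 0.20930128]), 'orientation': array([-2.46838766e-04,  1.18626325e-01,  9.92938534e-01, -8.95534465e-04]), 'contact_force': array([-0.25079267, -0.60468963,  0.83112555]), 'wrist_torque': array([-0.03586314,  0.02499952,  0.01245897]), 'finger_force': 0.0, 'finger_gap': 1.0036366697329786}
top {'camera_matrix': [[466.166, 0.0, 328.228], [0.0, 466.166, 239.9495], [0.0, 0.0, 1.0]], 'rvec': [2.163, -2.1281, 0.123], 'tvec': [-0.023, 0.4723, 1.1183]}
side {'camera_matrix': [[442.1692, 0.0, 323.4312], [0.0, 442.1692, 234.5972], [0.0, 0.0, 1.0]], 'rvec': [2.237, -0.0889, 0.0702], 'tvec': [-0.4906, 0.018, 1.2374]}
wrist {'camera_matrix': [[386.3009, 0.0, 318.246], [0.0, 386.3009, 235.8972], [0.0, 0.0, 1.0]], 'T_tool_cam': [[0.0008, -0.956, -0.2933, 0.0747], [1.0, 0.0006, 0.0008, 0.0008], [-0.0006, -0.2933, 0.956, -0.163], [0.0, 0.0, 0.0, 1.0]]}
```

View pics/top0.png

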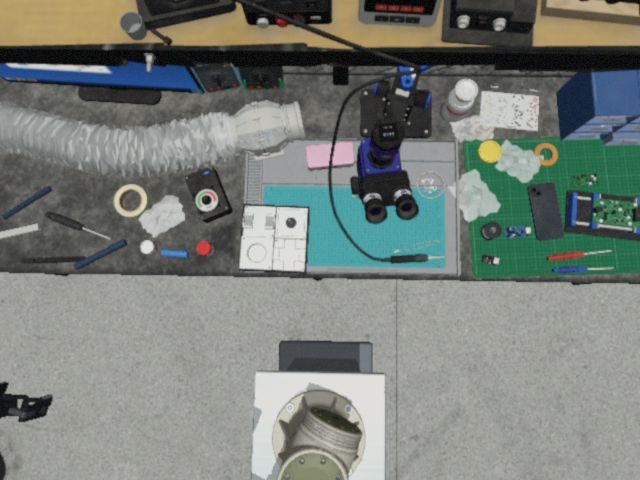

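View pics/side0.png

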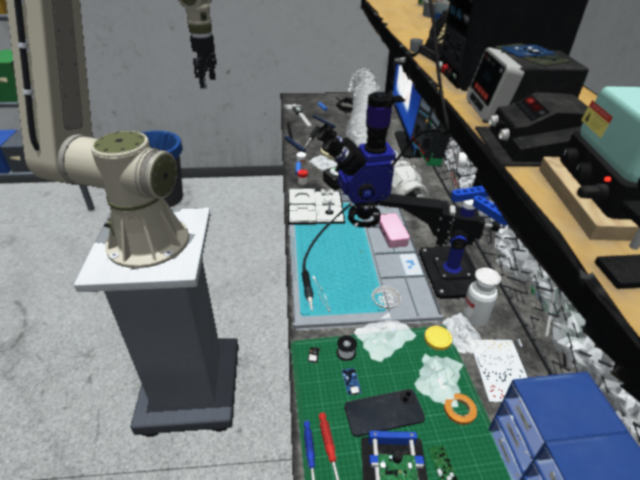

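The top view shows the cell (174,254), tub (147,247), jar (204,248), tray (273,238), reel (491,231), long board (518,232) and short board (490,260). The microscope stands at (385,190), beyond the tray.

```bash
cat > h.py <<'E'
from bench import robot
import cv2,numpy as np
from scipy.spatial.transform import Rotation as R
def T_tool(s):
    T=np.eye(4);T[:3,:3]=R.from_quat(s["orientation"],scalar_first=True).as_matrix();T[:3,3]=s["position"];return T
def shot(n,f=None):
    s=robot.get_state();c=robot.read_camera(n)
    if n=="wrist": Twc=T_tool(s)@c["T_tool_cam"]
    else:
        M=np.eye(4);M[:3,:3]=cv2.Rodrigues(np.array(c["rvec"],float))[0];M[:3,3]=np.ravel(c["tvec"]);Twc=np.linalg.inv(M)
    if f: cv2.imwrite(f"pics/{f}.png",c["image"][:,:,::-1]); np.savez(f"pics/{f}.npz",K=c["camera_matrix"],T=Twc,s=np.r_[s["position"],s["orientation"]])
    return c["image"],np.array(c["camera_matrix"]),Twc
def ray(K,T,uv,z):
    uv=np.atleast_2d(uv).astype(float);d=np.c_[uv,np.ones(len(uv))]@np.linalg.inv(K).T@T[:3,:3].T;o=T[:3,3]
    return o+d*((z-o[2])/d[:,2])[:,None]
def proj(K,T,P):
    P=np.atleast_2d(P);q=(P-T[:3,3])@T[:3,:3]@K.T;return q[:,:2]/q[:,2:]
def go(p,yaw_y=None):
    """shift in tool axes to world p, and rz to bring tool y along world yaw (mod pi)"""
    s=robot.get_state();T=T_tool(s);d=T[:3,:3].T@(np.array(p)-T[:3,3])
    print("t",round(s["t"],2),"pos",np.round(s["position"],4),"toolshift",np.round(d,4),"j6",round(s["joint_pos"][5],3))
    ty=np.arctan2(T[1,1],T[0,1]);print("tool y yaw",round(ty,4))
    if yaw_y is not None:
        a=(yaw_y-ty+np.pi/2)%np.pi-np.pi/2;print("rz",round(-a,4))
    print("tilt",np.round(T[:3,2],4))
E
python3 - <<'E'
from h import *
im,K,T=shot("top","top1")
for n,uv,z in [("cell",(174,254),.009),("tub",(147,247),.031),("jar",(204,248),.042),("tray",(273,238),.025),("reel",(491,231),.034),("long",(518,232),.005),("short",(490,260),.005),("scope",(385,190),.2)]:
    p=ray(K,T,uv,z)[0];print(n,np.round(p,3),np.hypot(p[0],p[1]).round(3))
print(T[:3,3])
a=cv2.resize(im[190:285,130:320],None,fx=4,fy=4,interpolation=3);cv2.imwrite("pics/c1.png",a[:,:,::-1])
E
```

```text
cell [0.434 0.373 0.009] 0.572
tub [0.448 0.433 0.031] 0.623
jar [0.447 0.288 0.042] 0.531
tray [0.476 0.122 0.025] 0.492
reel [ 0.5   -0.414  0.034] 0.649
long [ 0.503 -0.491  0.005] 0.703
short [ 0.432 -0.419  0.005] 0.602
scope [ 0.559 -0.137  0.2  ] 0.576
[ 0.32235606 -0.0357705   1.17007464]
```

View pics/c1.png

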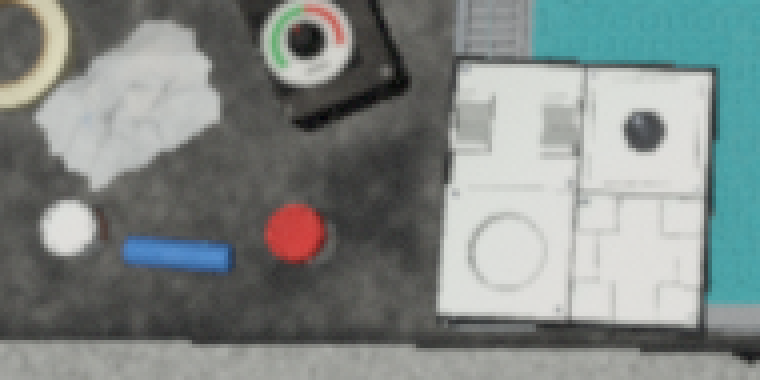

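The crop shows the vee at far-left of the tray, post at far-right, well at near-left and pocket at near-right. Next I move the wrist camera over the left half.

Careful with the scale: shifts go in units of 50 mm. That gives: -0.36 m is -7.2, -0.34 m is -6.8.

nudge_tcp(increments=[{"dx":-1.2,"dy":-0.5,"finger_gap":1},{"dx":-2.4,"dy":-1,"finger_gap":1},{"dx":-3.6,"dy":-1.5,"finger_gap":1},{"dx":-4.8,"dy":-2,"finger_gap":1},{"dx":-6,"dy":-2.4,"finger_gap":1},{"dx":-6.8,"dy":-3.4,"finger_gap":1},{"dx":-7.2,"dy":-4,"finger_gap":1},{"dx":-7.2,"dy":-4,"finger_gap":1}])

```text
t: 1.2
position: [0.4394, 0.277, 0.21]
orientation: [-0.0, 0.121, 0.993, -0.0]
contact_force: [0.2, -0.6, 0.1]
finger_gap: 0.995
finger_force: 0.0
```

```bash
python3 - <<'E'
from h import *
shot("wrist","w1")
E
```

```text
(no output)
```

View pics/w1.png

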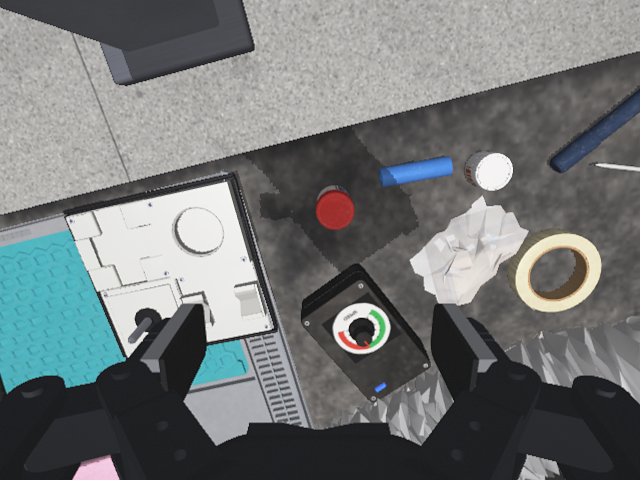

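The wrist view shows jar lid (335,209), cell (417,171), tub (490,171), well circle (199,231), post collar (148,318) and vee cheeks (195,305) and (250,300).

```bash
cat > m1.py <<'E'
from h import *
from scipy.optimize import least_squares
im=cv2.imread("pics/w1.png");d=np.load("pics/w1.npz");K,T=d["K"],d["T"]
hsv=cv2.cvtColor(im,cv2.COLOR_BGR2HSV)
def big(m,roi):
    M=np.zeros_like(m);x0,y0,x1,y1=roi;M[y0:y1,x0:x1]=m[y0:y1,x0:x1]
    return max(cv2.findContours(M,0,cv2.CHAIN_APPROX_NONE)[0],key=cv2.contourArea)
red=((hsv[...,1]>150)&((hsv[...,0]<10)|(hsv[...,0]>170))&(hsv[...,2]>60)).astype(np.uint8)
c=big(red,(290,160,390,250))[:,0];P=ray(K,T,c+0.,.042)[:,:2]
m=P.mean(0);n=(P-T[:2,3]);f=P[(n@(m-T[:2,3]))>((m-T[:2,3])@(m-T[:2,3]))]  # far half
r=least_squares(lambda q:np.hypot(*(f-q[:2]).T)-q[2],[*m,.017]);print("jar",r.x,"rms",r.fun.std(),cv2.boundingRect(c))
blue=((hsv[...,0]>95)&(hsv[...,0]<125)&(hsv[...,1]>100)&(hsv[...,2]>90)).astype(np.uint8)
c=big(blue,(360,140,470,200));(u,sz,a)=cv2.minAreaRect(c);bx=cv2.boxPoints((u,sz,a));print("cell px",u,sz)
b=ray(K,T,bx,.009)[:,:2];print("cell centre",b.mean(0),"sides",np.hypot(*np.diff(b,axis=0).T))
e=[(b[0]+b[1])/2-(b[2]+b[3])/2,(b[1]+b[2])/2-(b[3]+b[0])/2];e=max(e,key=np.linalg.norm);print("cell yaw",np.arctan2(e[1],e[0]))
E
python3 m1.py
python3 - <<'E'
import cv2
im=cv2.imread("pics/w1.png");cv2.imwrite("pics/c2.png",cv2.resize(im[165:365,55:285],None,fx=3,fy=3,interpolation=2))
E
```

```text
jar [0.44689777 0.29098457 0.01629612] rms 0.0002481313308893939 (316, 190, 38, 40)
cell px (415.5962219238281, 171.01319885253906) (19.41172218322754, 73.7768325805664)
cell centre [0.43573374 0.37270877] sides [0.06774683 0.01834002 0.06871643]
cell yaw 1.5153770814437222
```

View pics/c2.png

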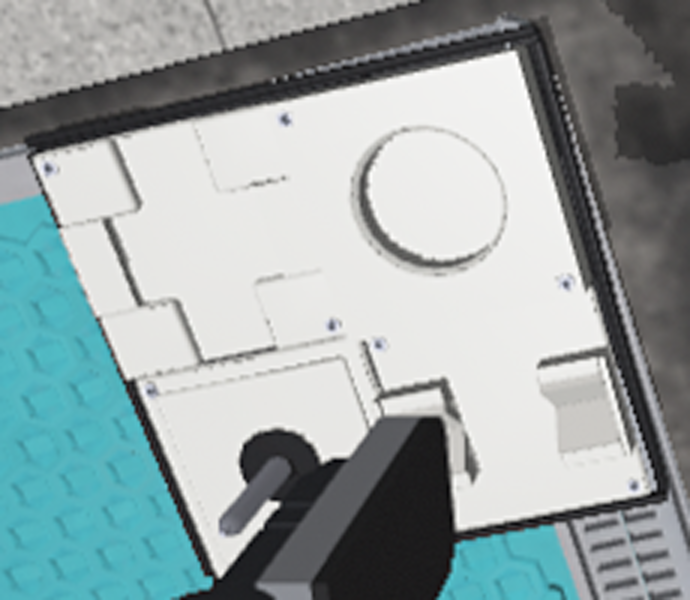

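The crop shows the well rim ellipse centred at crop (430,199), pocket block inner corners near (138,207), (180,298), (257,283), (218,190), and collar (280,465). Convert these to the world frame.

```bash
python3 - <<'E'
from h import *
d=np.load("pics/w1.npz");K,T=d["K"],d["T"]
f=lambda u,v,z:ray(K,T,[(u/3+55,v/3+165)],z)[0,:2]
well=f(430,199,.030)
near=[f(33,155,.024),f(520,52,.030)]
e=near[1]-near[0];print("near corners",near,np.linalg.norm(e),"yaw",np.arctan2(e[1],e[0]))
r=f(652,492,.024);n2=f(462,536,.024);g=f(520,52,.030)-r;print("left edge",r,np.linalg.norm(g),"yaw-90",np.arctan2(g[1],g[0])+np.pi)
th=np.arctan2(e[1],e[0]);y=e/np.linalg.norm(e);x=np.array([y[1],-y[0]])
print("well",well,"R", [np.linalg.norm(f(*q,.03)-well) for q in[(355,199),(507,199),(430,125),(430,272)]])
print("x",x,"y",y)
for n,u,v,z in [("collar",280,465,.024),("A",138,207,.024),("B",180,298,.024),("C",257,283,.024),("D",218,190,.024),("Lwall a",107,218,.024),("Lwall b",140,300,.024),("Bwall a",200,355,.024),("Bwall b",275,345,.024),("A2",115,140,.024),("D2",195,128,.024),("vee s1",380,400,.031),("vee s2",445,380,.031),("vee s3",540,365,.031),("vee s4",605,350,.031)]:
    q=f(u,v,z)-well;print(n,"dx %.1f dy %.1f"%(1e3*q@x,1e3*q@y))
E
```

```text
near corners [array([0.39654743, 0.04669524]), array([0.40160497, 0.20478602])] 0.15817165858601853 yaw 1.5388158177524973
left edge [0.55629291 0.20080211] 0.1547392298303617 yaw-90 6.257436547572821
well [0.43836342 0.16390417] R [np.float64(0.023135049853546658), np.float64(0.02375218813223241), np.float64(0.02343097172604479), np.float64(0.024027572888260677)]
x [ 0.99948867 -0.03197506] y [0.03197506 0.99948867]
collar dx 80.5 dy -79.6
A dx -15.3 dy -92.9
B dx 16.4 dy -91.0
C dx 16.7 dy -64.9
D dx -15.4 dy -66.3
Lwall a dx -14.0 dy -103.8
Lwall b dx 14.3 dy -103.8
Bwall a dx 36.6 dy -91.7
Bwall b dx 38.4 dy -66.5
A2 dx -37.2 dy -91.8
D2 dx -35.7 dy -66.3
vee s1 dx 61.6 dy -35.8
vee s2 dx 59.2 dy -13.0
vee s3 dx 60.5 dy 18.4
vee s4 dx 59.8 dy 40.2
```

```bash
cat > g.py <<'E'
import sys
from h import *
a=[float(v) for v in sys.argv[1:]];go(a[:3],a[3] if len(a)>3 else None)
E
python3 g.py 0.4469 0.2910 0.033 0.785
```

```text
t 1.25 pos [0.4387 0.2784 0.2101] toolshift [-0.005   0.0141  0.1771] j6 0.652
tool y yaw 1.3296
rz 0.5446
tilt [-5.e-04  2.e-04 -1.e+00]
```

Scaled: 0.177 m is 3.54, 0.17 m is 3.4.

nudge_tcp(increments=[{"dx":-0.1,"dy":0.28,"dz":0.6,"drz":0.18,"finger_gap":0.65},{"dx":-0.1,"dy":0.28,"dz":1.2,"drz":0.36,"finger_gap":0.65},{"dx":-0.1,"dy":0.28,"dz":1.8,"drz":0.54,"finger_gap":0.65},{"dx":-0.1,"dy":0.28,"dz":2.2,"drz":0.54,"finger_gap":0.65},{"dx":-0.1,"dy":0.28,"dz":2.6,"drz":0.54,"finger_gap":0.65},{"dx":-0.1,"dy":0.28,"dz":2.9,"drz":0.54,"finger_gap":0.65},{"dx":-0.1,"dy":0.28,"dz":3.2,"drz":0.54,"finger_gap":0.65},{"dx":-0.1,"dy":0.28,"dz":3.4,"drz":0.54,"finger_gap":0.65},{"dx":-0.1,"dy":0.28,"dz":3.54,"drz":0.54,"finger_gap":0.65},{"dx":-0.1,"dy":0.28,"dz":3.54,"drz":0.54,"finger_gap":0.65}], force=30)

```text
t: 2.5
position: [0.4462, 0.292, 0.0329]
orientation: [-0.0, 0.379, 0.925, -0.0]
contact_force: [0.2, -0.5, -0.1]
finger_gap: 0.652
finger_force: 0.0
```

```bash
python3 g.py 0.4469 0.2910 0.033 0.785
```

```text
t 2.5 pos [0.4462 0.292  0.0329] toolshift [-0.0012 -0.0002 -0.0001] j6 1.207
tool y yaw 0.7929
rz 0.0079
tilt [-5.e-04 -1.e-04 -1.e+00]
```

Close and lift.

Scaled: -0.07 m is -1.4, -0.05 m is -1.

nudge_tcp(increments=[{"dx":-0.02,"finger_gap":0.3},{"dx":-0.02,"finger_gap":0.3},{"dx":-0.02,"finger_gap":0.3},{"dx":-0.02,"finger_gap":0.3},{"dx":-0.02,"dz":-0.2,"finger_gap":0.3},{"dx":-0.02,"dz":-0.6,"finger_gap":0.3},{"dx":-0.02,"dz":-1,"finger_gap":0.3},{"dx":-0.02,"dz":-1.4,"finger_gap":0.3},{"dx":-0.02,"dz":-1.4,"finger_gap":0.3}], force=30)

```text
t: 3.62
position: [0.4486, 0.2921, 0.1053]
orientation: [0.001, 0.379, 0.925, 0.002]
contact_force: [0.2, 0.8, -0.5]
finger_gap: 0.3
finger_force: 0.0
```

```bash
python3 g.py 0.4384 0.1639 0.0395 1.2
```

```text
t 3.62 pos [0.4486 0.2921 0.1053] toolshift [-0.0826 -0.0988  0.0656] j6 1.205
tool y yaw 0.7931
rz -0.4069
tilt [ 0.0038  0.0018 -1.    ]
```

```bash
python3 - <<'E'
from h import *
im,K,T=shot("wrist","w2")
E
```

```text
(no output)
```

View pics/w2.png

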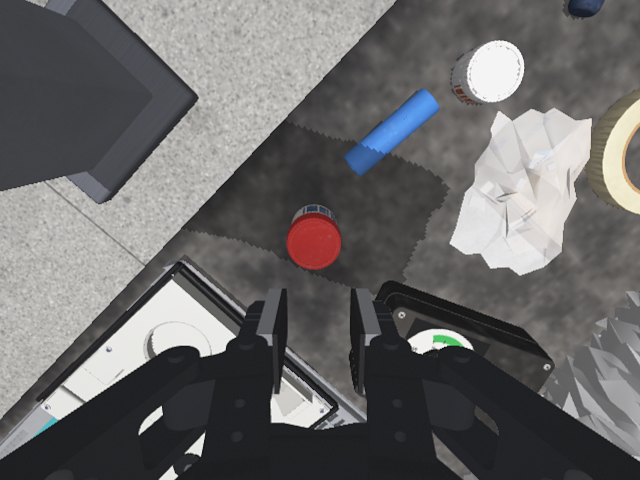

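The jar is still standing with lid at (314,240), apparently unmoved; the fingers closed on air or slid off. Re-measure it.

```bash
sed -i 's/"pics\/w1/"pics\/w2/g; s/(290,160,390,250)/(270,190,360,290)/; s/(360,140,470,200)/(330,80,450,190)/' m1.py; python3 m1.py; python3 - <<'E'
from h import *
d=np.load("pics/w2.npz");K,T=d["K"],d["T"];s=robot.get_state()
Tt=T_tool(s)
print("tcp px",proj(K,T,Tt[:3,3]), "20mm ahead",proj(K,T,Tt[:3,3]+.017*Tt[:3,2]))
print("lid ray",ray(K,T,[(314,242)],.042), s["finger_gap"])
E
```

```text
jar [0.44691873 0.29134531 0.01638275] rms 0.00019036573342701057 (287, 213, 54, 57)
cell px (391.429443359375, 131.91766357421875) (27.98402976989746, 108.57369995117188)
cell centre [0.43575156 0.37237203] sides [0.06714524 0.01789537 0.06818124]
cell yaw 1.5084916023786155
tcp px [[314.57188265 286.37595296]] 20mm ahead [[314.79273415 272.29687272]]
lid ray [[0.4463494  0.29230455 0.042     ]] 0.3023794502365576
```

Scaled: 0.072 m is 1.44, 0.06 m is 1.2.

nudge_tcp(increments=[{"finger_gap":0.65},{"finger_gap":0.65},{"finger_gap":0.65},{"finger_gap":0.65},{"dz":0.3,"finger_gap":0.65},{"dz":0.6,"finger_gap":0.65},{"dz":0.9,"finger_gap":0.65},{"dz":1.2,"finger_gap":0.65},{"dz":1.44,"finger_gap":0.65},{"dz":1.44,"finger_gap":0.65}])

```text
t: 4.92
position: [0.4462, 0.291, 0.0299]
orientation: [-0.001, 0.379, 0.925, -0.001]
contact_force: [0.9, 0.2, 0.5]
finger_gap: 0.645
finger_force: 0.0
```

```bash
python3 g.py 0.4469 0.2912 0.033
```

```text
t 4.92 pos [0.4462 0.291  0.0299] toolshift [-0.0004  0.0007 -0.0031] j6 1.205
tool y yaw 0.7929
tilt [-0.0022 -0.001  -1.    ]
```

nudge_tcp(increments=[{"finger_gap":0},{"finger_gap":0},{"finger_gap":0},{"finger_gap":0},{"finger_gap":0},{"finger_gap":0}], force=30)

```text
t: 5.68
position: [0.4471, 0.2914, 0.0313]
orientation: [0.0, 0.379, 0.925, 0.0]
contact_force: [-0.0, -0.0, -0.5]
finger_gap: -0.005
finger_force: 0.0
```

```bash
python3 - <<'E'
from h import *
shot("wrist","w3");im,K,T=shot("side","s3")
p=proj(K,T,robot.get_state()["position"])[0];print(p)
w=cv2.imread("pics/w3.png")
u,v=int(p[0]),int(p[1]);c=im[max(v-60,0):v+60,u-60:u+60,::-1];c=cv2.resize(c,(480,480),interpolation=2)
cv2.imwrite("pics/m3.png",cv2.resize(np.hstack([cv2.resize(w,(640,480)),c]),(800,343)))
E
```

```text
[302.38244113 173.67909285]
```

View pics/m3.png

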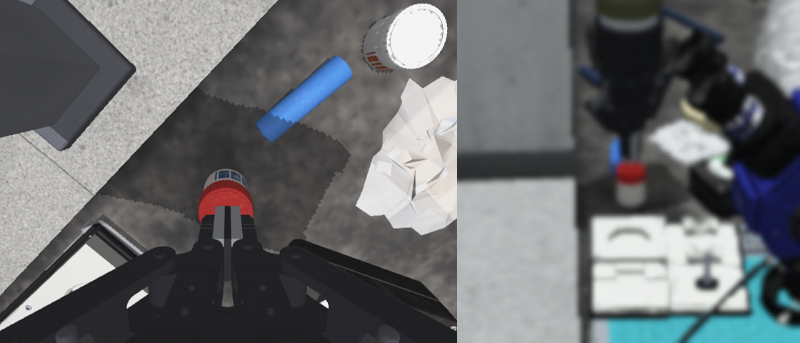

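```bash
python3 - <<'E'
import cv2,numpy as np
w=cv2.imread("pics/w3.png")[220:360,255:385];s=cv2.imread("pics/s3.png")[125:205,265:345]
cv2.imwrite("pics/m4.png",np.hstack([cv2.resize(w,(400,430),interpolation=2),cv2.resize(s,(400,430),interpolation=2)]))
E
python3 - <<'E'
import sys;sys.path.insert(0,'.')
from h import *
K,T=[np.load("pics/s3.npz")[k] for k in "KT"]
print(T[:3,3]);print(proj(K,T,[[.447,.291,.042],[.447,.291,0],[.447,.291,.014]]))
d=np.load("pics/w3.npz");print(d["s"],proj(d["K"],d["T"],[[.447,.291,.042],[.447,.291,0],[.447,.291,.014]]))
print(robot.get_state()["joint_pos"])
E
```

```text
[ 0.38800356 -0.99926784  0.7892866 ]
[[302.32089246 170.92832977]
 [302.44415005 181.74559002]
 [302.40354101 178.18168289]]
[4.47141628e-01 2.91447783e-01 3.12568820e-02 4.91355277e-05
 3.79155431e-01 9.25332994e-01 8.18752217e-05] [[315.22469552 298.96846744]
 [315.7423683  263.90356781]
 [315.59357154 273.98241264]]
[ 4.27129837e-01  3.57739181e-01 -3.55440330e-01  8.57530159e-01
  2.71802528e-05  1.20493670e+00]
```

View pics/m4.png

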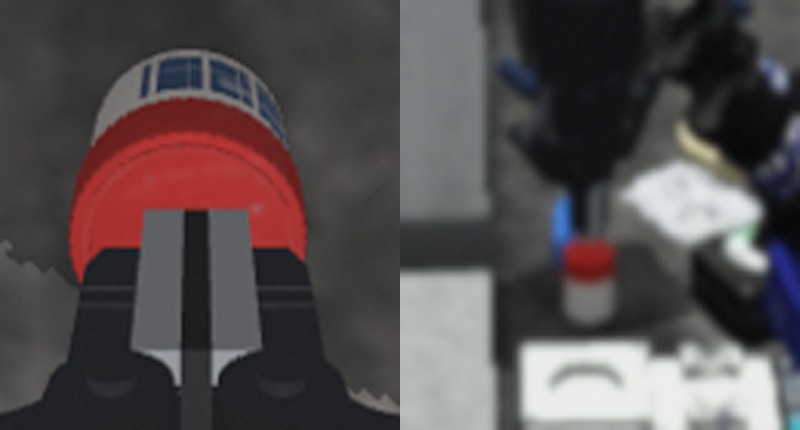

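The jar is unmoved, directly below the shut fingers, and their tips (crop y≈210) lie above the lid. By the image they end about 25 mm behind the reported TCP rather than 17 mm ahead. I'll confirm by touching the lid lightly.

nudge_tcp(increments=[{"dz":0.06,"finger_gap":0},{"dz":0.12,"finger_gap":0},{"dz":0.16,"finger_gap":0},{"dz":0.16,"finger_gap":0}])

```text
t: 6.28
position: [0.4469, 0.2913, 0.0229]
orientation: [-0.0, 0.379, 0.925, -0.0]
contact_force: [0.4, 0.4, -0.3]
finger_gap: -0.002
finger_force: 0.0
```

nudge_tcp(increments=[{"dz":0.04,"finger_gap":0},{"dz":0.08,"finger_gap":0},{"dz":0.1,"finger_gap":0},{"dz":0.1,"finger_gap":0}])

```text
t: 6.78
position: [0.4477, 0.2918, 0.0209]
orientation: [0.001, 0.379, 0.925, 0.001]
contact_force: [-5.6, -2.9, 19.8]
finger_gap: 0.001
finger_force: 10.0
```

Contact at TCP z≈0.0215 with the lid at 0.042, so shut tips are really about 20 mm behind the reported TCP, a 37 mm discrepancy with the stated tool. I'll use TCP z = grasp z − 0.0395 from here.

nudge_tcp(increments=[{"dz":-0.4,"finger_gap":0},{"dz":-1,"finger_gap":0.65},{"dz":-1,"finger_gap":0.65},{"dz":-1,"finger_gap":0.65},{"dz":-1,"finger_gap":0.65},{"dz":-1,"finger_gap":0.65},{"dz":-1,"finger_gap":0.65}])

```text
t: 7.65
position: [0.4468, 0.2913, 0.0677]
orientation: [-0.0, 0.379, 0.925, -0.0]
contact_force: [0.1, 0.3, 0.3]
finger_gap: 0.65
finger_force: 0.0
```

```bash
python3 g.py 0.4469 0.2912 -0.0045
```

```text
t 7.65 pos [0.4468 0.2913 0.0677] toolshift [-0.0002  0.0001  0.0722] j6 1.205
tool y yaw 0.793
tilt [-9.e-04 -3.e-04 -1.e+00]
```

Scaled: 0.072 m is 1.44, 0.063 m is 1.26.

nudge_tcp(increments=[{"dz":0.4,"finger_gap":0.65},{"dz":0.7,"finger_gap":0.65},{"dz":0.9,"finger_gap":0.65},{"dz":1.1,"finger_gap":0.65},{"dz":1.26,"finger_gap":0.65},{"dz":1.44,"finger_gap":0.65},{"dz":1.44,"finger_gap":0}], force=30)

```text
t: 8.52
position: [0.4465, 0.2912, -0.0045]
orientation: [-0.0, 0.379, 0.925, -0.0]
contact_force: [0.6, -0.6, 0.9]
finger_gap: 0.452
finger_force: 0.0
```

nudge_tcp(increments=[{"finger_gap":0},{"finger_gap":0},{"finger_gap":0},{"finger_gap":0},{"finger_gap":0}])

```text
t: 9.15
position: [0.4472, 0.2915, -0.0037]
orientation: [0.0, 0.379, 0.925, 0.0]
contact_force: [-0.1, -0.0, -0.6]
finger_gap: 0.397
finger_force: 29.9
```

nudge_tcp(increments=[{"dz":-0.4,"finger_gap":0},{"dz":-1,"finger_gap":0},{"dz":-1.4,"finger_gap":0},{"dx":-0.6,"dy":-0.66,"dz":-1.4,"finger_gap":0},{"dx":-1.2,"dy":-1.32,"dz":-1.4,"finger_gap":0},{"dx":-1.68,"dy":-1.92,"dz":-1.4,"finger_gap":0},{"dx":-1.68,"dy":-1.92,"dz":-1.4,"finger_gap":0},{"dx":-1.68,"dy":-1.92,"dz":-1.4,"finger_gap":0}])

```text
t: 10.15
position: [0.44, 0.1644, 0.0664]
orientation: [0.0, 0.379, 0.925, 0.0]
contact_force: [0.5, -0.0, -0.9]
finger_gap: 0.396
finger_force: 30.1
```

```bash
python3 g.py 0.4384 0.1639 0.0165
```

```text
t 10.15 pos [0.44   0.1644 0.0664] toolshift [ 0.0008 -0.0015  0.0499] j6 0.964
tool y yaw 0.7925
tilt [ 7.e-04  7.e-04 -1.e+00]
```

nudge_tcp(increments=[{"dx":0.02,"dy":-0.03,"dz":0.3,"finger_gap":0},{"dx":0.02,"dy":-0.03,"dz":0.6,"finger_gap":0},{"dx":0.02,"dy":-0.03,"dz":0.74,"finger_gap":0},{"dx":0.02,"dy":-0.03,"dz":0.86,"finger_gap":0},{"dx":0.02,"dy":-0.03,"dz":0.94,"finger_gap":0},{"dx":0.02,"dy":-0.03,"dz":0.99,"finger_gap":0},{"dx":0.02,"dy":-0.03,"dz":0.99,"finger_gap":0}])

```text
t: 11.02
position: [0.4379, 0.1637, 0.0167]
orientation: [0.0, 0.379, 0.925, 0.0]
contact_force: [1.4, -0.3, -0.3]
finger_gap: 0.397
finger_force: 30.1
```

nudge_tcp(increments=[{"finger_gap":0.6},{"finger_gap":0.6},{"finger_gap":0.6},{"dz":-0.4,"finger_gap":0.6},{"dz":-1,"finger_gap":0.6},{"dz":-1.6,"finger_gap":0.6},{"dz":-2.2,"finger_gap":0.4},{"dz":-2.2,"finger_gap":0.4}])

```text
t: 12.02
position: [0.4398, 0.1641, 0.129]
orientation: [0.002, 0.379, 0.925, 0.001]
contact_force: [0.2, 1.1, -0.1]
finger_gap: 0.4
finger_force: 0.0
```

```bash
python3 - <<'E'
from h import *
shot("wrist","w5")
E
sed -i 's/"pics\/w2/"pics\/w5/g; s/(270,190,360,290)/(200,150,450,350)/; s/(330,80,450,190)/(0,0,640,300)/' m1.py; python3 m1.py; python3 g.py 0.4357 0.3725 0.06 -0.06
```

```text
jar [0.44299326 0.15957823 0.01754016] rms 0.00018388806859548235 (289, 211, 53, 55)
cell px (523.6000366210938, 12.699981689453125) (27.44170570373535, 70.28546905517578)
cell centre [0.43483022 0.35844248] sides [0.04030323 0.01790577 0.04081426]
cell yaw 1.5062928189526301
t 12.07 pos [0.4387 0.1639 0.1276] toolshift [0.1486 0.1464 0.0677] j6 0.964
tool y yaw 0.793
rz 0.853
tilt [ 2.5e-03  6.0e-04 -1.0e+00]
```

nudge_tcp(increments=[{"dx":0.6,"dy":0.6,"drz":0.17,"finger_gap":0.45},{"dx":1.2,"dy":1.2,"drz":0.34,"finger_gap":0.45},{"dx":1.8,"dy":1.8,"drz":0.51,"finger_gap":0.45},{"dx":2.4,"dy":2.4,"dz":0.2,"drz":0.68,"finger_gap":0.45},{"dx":2.972,"dy":2.928,"dz":0.6,"drz":0.853,"finger_gap":0.45},{"dx":2.972,"dy":2.928,"dz":1,"drz":0.853,"finger_gap":0.45},{"dx":2.972,"dy":2.928,"dz":1.354,"drz":0.853,"finger_gap":0.45},{"dx":2.972,"dy":2.928,"dz":1.354,"drz":0.853,"finger_gap":0.45}])

```text
t: 13.08
position: [0.4325, 0.3711, 0.0561]
orientation: [-0.001, 0.728, 0.686, -0.003]
contact_force: [0.2, -0.1, 0.6]
finger_gap: 0.449
finger_force: 0.0
```

```bash
python3 - <<'E'
from h import *
shot("wrist","w6")
E
sed -i 's/"pics\/w5/"pics\/w6/g' m1.py; python3 m1.py | grep cell;python3 g.py 0.4357 0.3725 -0.018 -0.06
```

```text
t 13.12 pos [0.4334 0.3715 0.0574] toolshift [0.0013 0.0025 0.0753] j6 2.199
tool y yaw -0.06
rz -0.0
tilt [-0.003  -0.0019 -1.    ]Traceback (most recent call last):
  File "m1.py", line 9, in <module>
    c=big(red,(200,150,450,350))[:,0];P=ray(K,T,c+0.,.042)[:,:2]
      ~~~^^^^^^^^^^^^^^^^^^^^^^^
  File "m1.py", line 7, in big
    return max(cv2.findContours(M,0,cv2.CHAIN_APPROX_NONE)[0],key=cv2.contourArea)
ValueError: max() iterable argument is empty
```

Scaled: 0.0745 m is 1.49, 0.068 m is 1.36.

nudge_tcp(increments=[{"dx":0.02,"dy":0.04,"dz":0.4,"finger_gap":0.45},{"dx":0.02,"dy":0.04,"dz":0.7,"finger_gap":0.45},{"dx":0.02,"dy":0.04,"dz":0.96,"finger_gap":0.45},{"dx":0.02,"dy":0.04,"dz":1.2,"finger_gap":0.45},{"dx":0.02,"dy":0.04,"dz":1.36,"finger_gap":0.45},{"dx":0.02,"dy":0.04,"dz":1.49,"finger_gap":0.45},{"dx":0.02,"dy":0.04,"dz":1.49,"finger_gap":0.45}])

```text
t: 14.0
position: [0.4365, 0.373, -0.0159]
orientation: [-0.0, 0.728, 0.686, -0.0]
contact_force: [-0.2, 0.3, -0.2]
finger_gap: 0.454
finger_force: 0.0
```

nudge_tcp(increments=[{"finger_gap":0},{"finger_gap":0},{"finger_gap":0},{"finger_gap":0},{"finger_gap":0},{"finger_gap":0}], force=30)

```text
t: 14.75
position: [0.4371, 0.3734, -0.015]
orientation: [0.0, 0.728, 0.686, 0.0]
contact_force: [-0.8, -0.2, 5.3]
finger_gap: 0.193
finger_force: 30.0
```

Scaled: -0.08 m is -1.6, -0.1 m is -2.

nudge_tcp(increments=[{"dz":-0.4,"finger_gap":0},{"dz":-1,"finger_gap":0},{"dz":-1.6,"finger_gap":0},{"dz":-2,"finger_gap":0},{"dz":-2,"finger_gap":0}])

```text
t: 15.38
position: [0.4376, 0.3737, 0.0856]
orientation: [0.0, 0.728, 0.686, 0.001]
contact_force: [-0.5, -0.5, -1.3]
finger_gap: 0.192
finger_force: 29.7
```

```bash
python3 g.py 0.5184 0.1615 0.03 -0.03;python3 - <<'E'
from h import *
im,K,T=shot("wrist","w7");print(im.shape)
E
```

```text
t 15.38 pos [0.4376 0.3737 0.0856] toolshift [-0.2071  0.0932  0.0555] j6 2.198
tool y yaw -0.06
rz -0.03
tilt [ 0.0023  0.0015 -1.    ]
(480, 640, 3)
```

View pics/w7.png

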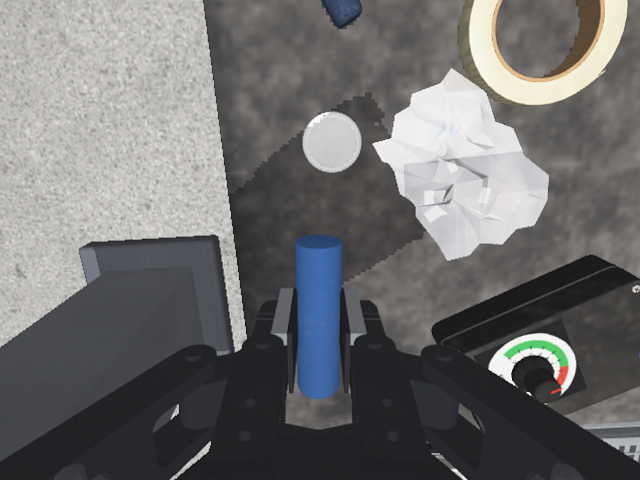

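The cell is held squarely across the middle, spanning rows 242–395 at column 319.

Careful with the scale: shifts go in units of 50 mm. That gives: -0.206 m is -4.12, -0.19 m is -3.8.

nudge_tcp(increments=[{"dx":-0.8,"dy":0.36,"drz":-0.03,"finger_gap":0},{"dx":-1.6,"dy":0.72,"drz":-0.03,"finger_gap":0},{"dx":-2.4,"dy":1.08,"drz":-0.03,"finger_gap":0},{"dx":-3.2,"dy":1.44,"drz":-0.03,"finger_gap":0},{"dx":-3.8,"dy":1.72,"drz":-0.03,"finger_gap":0},{"dx":-4.12,"dy":1.86,"drz":-0.03,"finger_gap":0},{"dx":-4.12,"dy":1.86,"dz":0.4,"drz":-0.03,"finger_gap":0},{"dx":-4.12,"dy":1.86,"dz":0.8,"drz":-0.03,"finger_gap":0},{"dx":-4.12,"dy":1.86,"dz":0.8,"drz":-0.03,"finger_gap":0}])

```text
t: 16.55
position: [0.5148, 0.162, 0.0422]
orientation: [-0.002, 0.717, 0.697, -0.002]
contact_force: [0.0, -0.4, -0.2]
finger_gap: 0.191
finger_force: 29.7
```

```bash
python3 g.py 0.5184 0.1625 0.009 -0.03;python3 - <<'E'
from h import *
shot("wrist","w8")
E
```

```text
t 16.55 pos [0.5148 0.162  0.0422] toolshift [0.0006 0.0038 0.0332] j6 1.756
tool y yaw -0.0295
rz 0.0005
tilt [-5.1e-03 -5.0e-04 -1.0e+00]
```

View pics/w8.png

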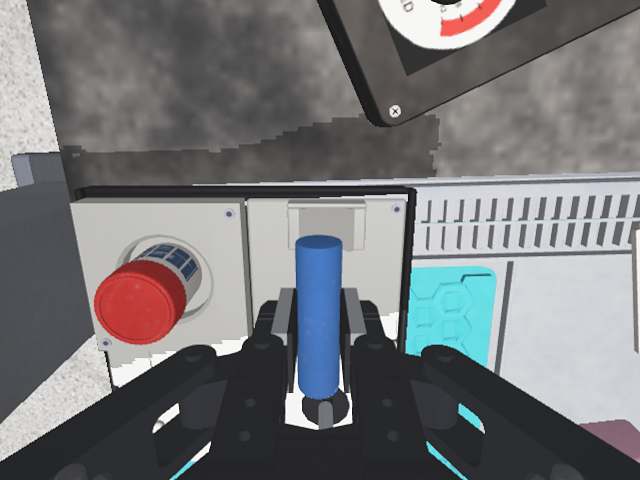

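The jar stands in the well at left. The cell (column 319) needs about +8 px ≈ 3.8 mm to line up with the cheeks (column 327), matching the computed shift.

Scaled: 0.02 m is 0.4, 0.014 m is 0.28.

nudge_tcp(increments=[{"dx":0.01,"dy":0.06,"finger_gap":0},{"dx":0.01,"dy":0.06,"dz":0.16,"finger_gap":0},{"dx":0.01,"dy":0.06,"dz":0.28,"finger_gap":0},{"dx":0.01,"dy":0.06,"dz":0.4,"finger_gap":0},{"dx":0.01,"dy":0.06,"dz":0.4,"finger_gap":0}])

```text
t: 17.23
position: [0.5196, 0.1623, 0.0238]
orientation: [-0.0, 0.718, 0.696, -0.001]
contact_force: [-0.2, 0.9, -1.1]
finger_gap: 0.194
finger_force: 29.7
```

```bash
python3 g.py 0.5184 0.1625 0.009 -0.03
```

```text
t 17.23 pos [0.5196 0.1623 0.0238] toolshift [ 0.0002 -0.0012  0.0148] j6 1.756
tool y yaw -0.03
rz -0.0
tilt [-1.4e-03 -1.0e-04 -1.0e+00]
```

Scaled: 0.0145 m is 0.29, 0.0135 m is 0.27.

nudge_tcp(increments=[{"dy":-0.02,"dz":0.08,"finger_gap":0},{"dy":-0.02,"dz":0.16,"finger_gap":0},{"dy":-0.02,"dz":0.22,"finger_gap":0},{"dy":-0.02,"dz":0.27,"finger_gap":0},{"dy":-0.02,"dz":0.29,"finger_gap":0},{"dy":-0.02,"dz":0.29,"finger_gap":0}])

```text
t: 17.98
position: [0.5192, 0.1624, 0.01]
orientation: [-0.0, 0.718, 0.696, 0.0]
contact_force: [-0.3, -0.1, -0.2]
finger_gap: 0.195
finger_force: 29.7
```

```bash
python3 g.py 0.5184 0.1625 0.009 -0.03
```

```text
t 17.98 pos [0.5192 0.1624 0.01  ] toolshift [ 0.0001 -0.0008  0.001 ] j6 1.756
tool y yaw -0.03
rz 0.0
tilt [-0.  0. -1.]
```

nudge_tcp(increments=[{"dy":-0.02,"dz":0.02,"finger_gap":0},{"dy":-0.02,"dz":0.03,"finger_gap":0},{"dy":-0.02,"dz":0.03,"finger_gap":0},{"dy":-0.02,"dz":0.03,"finger_gap":0.45},{"dy":-0.02,"dz":0.03,"finger_gap":0.45},{"dy":-0.02,"dz":0.03,"finger_gap":0.45},{"dy":-0.02,"dz":-0.4,"finger_gap":0.45},{"dy":-0.02,"dz":-1,"finger_gap":0.45},{"dy":-0.02,"dz":-1.6,"finger_gap":0.45},{"dy":-0.02,"dz":-2.2,"finger_gap":0.45},{"dy":-0.02,"dz":-2.2,"finger_gap":0.45}])

```text
t: 19.35
position: [0.5201, 0.1628, 0.1224]
orientation: [0.001, 0.718, 0.696, 0.002]
contact_force: [0.8, 0.8, -0.5]
finger_gap: 0.455
finger_force: 0.0
```

```bash
python3 - <<'E'
from h import *
im,K,T=shot("wrist","w9")
hsv=cv2.cvtColor(im,cv2.COLOR_RGB2HSV)
blue=((hsv[...,0]>95)&(hsv[...,0]<125)&(hsv[...,1]>120)&(hsv[...,2]>80)).astype(np.uint8);blue[400:]=0
c=max(cv2.findContours(blue,0,1)[0],key=cv2.contourArea);r=cv2.minAreaRect(c);b=ray(K,T,cv2.boxPoints(r),.0327)[:,:2];print(r,b.mean(0),np.hypot(*np.diff(b,axis=0).T))
s,K,T=shot("side","s9");t,K2,T2=shot("top","t9")
w=cv2.resize(im,(533,400));a=cv2.resize(s[90:230,265:415],(267,200));e=cv2.resize(t[195:280,120:320],(533,200));
o=np.zeros((600,800,3),np.uint8);o[:400,:533]=w;o[:200,533:]=a;o[400:,:533]=e
cv2.imwrite("pics/m9.png",o[:,:,::-1])
E
```

```text
((314.5, 236.0), (96.0, 25.0), 90.0) [0.51835652 0.15972618] [0.01648151 0.06879115 0.01777912]
```

View pics/m9.png

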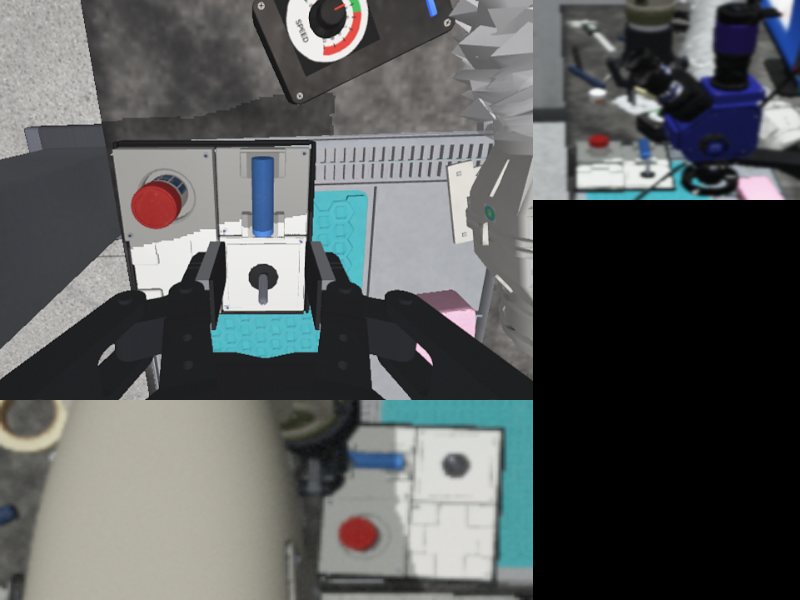

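The cell lies in the vee at (0.518, 0.160), 2 mm from centre, and the jar stands in the well. Next I swing to the right side, keeping close to the robot to clear the microscope.

nudge_tcp(increments=[{"dx":-0.4,"dy":-1.1,"dz":-0.2,"finger_gap":0.45},{"dx":-0.9,"dy":-2.2,"dz":-0.4,"finger_gap":0.45},{"dx":-1.8,"dy":-2.9,"dz":-0.6,"finger_gap":0.45},{"dx":-3,"dy":-2.96,"dz":-0.6,"finger_gap":0.45},{"dx":-4.2,"dy":-2.96,"dz":-0.6,"finger_gap":0.45},{"dx":-5.4,"dy":-2.96,"dz":-0.6,"finger_gap":0.45},{"dx":-6.6,"dy":-2.96,"dz":-0.6,"finger_gap":0.45},{"dx":-7.8,"dy":-2.8,"dz":-0.6,"finger_gap":0.45},{"dx":-9,"dy":-2.6,"dz":-0.6,"finger_gap":0.45},{"dx":-10,"dy":-2.2,"dz":-0.6,"finger_gap":0.45},{"dx":-10.6,"dy":-1.6,"dz":-0.6,"finger_gap":0.45},{"dx":-10.6,"dy":-1.6,"dz":-0.6,"finger_gap":0.45}])

```text
t: 21.0
position: [0.4229, -0.3667, 0.1474]
orientation: [-0.001, 0.718, 0.696, 0.0]
contact_force: [-1.3, 0.1, 0.2]
finger_gap: 0.45
finger_force: 0.0
```

nudge_tcp(increments=[{"finger_gap":0.75},{"finger_gap":0.75}])

```text
t: 21.25
position: [0.4216, -0.3635, 0.1496]
orientation: [-0.001, 0.717, 0.697, 0.0]
contact_force: [-0.8, 0.7, -0.7]
finger_gap: 0.751
finger_force: 0.0
```

```bash
python3 - <<'E'
from h import *
shot("wrist","w10")
E
```

```text
(no output)
```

View pics/w10.png

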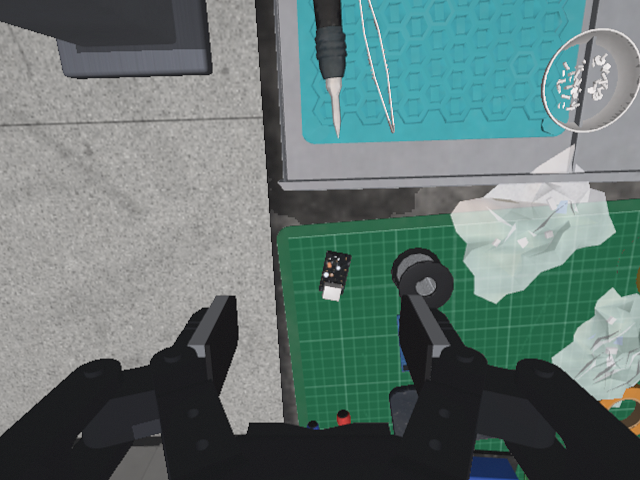

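The reel is at (424,282) with its bore at (426,286). The short board is at (335,272) with its white socket at the far (−y) end, and the long board is hidden behind the right finger. I shift for an unobstructed view and measure numerically.

Scaled: -0.05 m is -1, 0.04 m is 0.8.

nudge_tcp(increments=[{"dx":-1,"dy":0.8,"finger_gap":0.75},{"dx":-1,"dy":0.8,"finger_gap":0.75},{"dx":-1,"dy":0.8,"finger_gap":0.75},{"dx":-1,"dy":0.8,"finger_gap":0.75}])

```text
t: 21.8
position: [0.4604, -0.4152, 0.1507]
orientation: [0.0, 0.717, 0.697, 0.0]
contact_force: [0.7, -0.1, 0.1]
finger_gap: 0.75
finger_force: 0.0
```

```bash
cat > m2.py <<'E'
from h import *
from scipy.optimize import least_squares
im,K,T=shot("wrist","w11")
hsv=cv2.cvtColor(im,cv2.COLOR_RGB2HSV);g=((hsv[...,0]>60)&(hsv[...,0]<95)&(hsv[...,1]>90)&(hsv[...,2]>35))
m=(~g).astype(np.uint8)
for n,p,h in [("reel",(.5,-.414),.034),("board",(.432,-.419),.002)]:
    u,v=proj(K,T,[*p,h])[0].astype(int);print(n,u,v)
    M=np.zeros_like(m);M[v-50:v+50,u-50:u+50]=m[v-50:v+50,u-50:u+50]
    c=min([q for q in cv2.findContours(M,0,1)[0] if cv2.contourArea(q)>300],key=lambda q:np.hypot(*(q[:,0].mean(0)-[u,v])))
    print("bbox",cv2.boundingRect(c),cv2.contourArea(c))
    if n=="reel":
        P=ray(K,T,c[:,0],h)[:,:2];q0=P.mean(0);a=q0-T[:2,3];a/=np.linalg.norm(a);f=P[(P-q0)@a>.003]
        r=least_squares(lambda q:np.hypot(*(f-q[:2]).T)-q[2],[*q0,.022]);print(r.x,np.abs(r.fun).max())
    else:
        r=cv2.minAreaRect(c);b=ray(K,T,cv2.boxPoints(r),h)[:,:2];print(r,b.mean(0),np.hypot(*np.diff(b,axis=0).T))
        e=max([b[1]-b[0],b[2]-b[1]],key=np.linalg.norm);print("yaw long",np.arctan2(e[1],e[0])%np.pi)
        w=(hsv[...,1]<60)&(hsv[...,2]>150);vv,uu=np.nonzero(w&(M>0));print("white",ray(K,T,[(uu.mean(),vv.mean())],.011))
o=im[100:350,200:520];cv2.imwrite("pics/c11.png",cv2.resize(o,None,fx=2.4,fy=2.4)[:,:,::-1])
E
python3 m2.py
```

```text
reel 370 220
bbox (345, 188, 61, 63) 2827.5
[ 0.5046233  -0.416879    0.02097955] 0.0006260143539193359
board 283 218
bbox (270, 192, 34, 53) 1196.0
((285.3240051269531, 217.968017578125), (27.280033111572266, 50.62458038330078), 10.30484676361084) [ 0.43333629 -0.41911609] [0.04352854 0.02218737 0.04368602]
yaw long 1.3333977920087798
white [[ 0.43090683 -0.42894466  0.011     ]]
```

```bash
python3 g.py 0.4304 -0.431 0.045 -0.237
```

```text
t 21.85 pos [ 0.4605 -0.4153  0.1509] toolshift [-0.0165 -0.0297  0.1059] j6 0.737
tool y yaw -0.0296
rz 0.2074
tilt [ 5.e-04 -5.e-04 -1.e+00]
```

Scaled: 0.106 m is 2.12, 0.1 m is 2.

nudge_tcp(increments=[{"dx":-0.16,"dy":-0.3,"dz":0.4,"drz":0.1,"finger_gap":0.35},{"dx":-0.33,"dy":-0.594,"dz":0.8,"drz":0.207,"finger_gap":0.35},{"dx":-0.33,"dy":-0.594,"dz":1.2,"drz":0.207,"finger_gap":0.35},{"dx":-0.33,"dy":-0.594,"dz":1.6,"drz":0.207,"finger_gap":0.35},{"dx":-0.33,"dy":-0.594,"dz":2,"drz":0.207,"finger_gap":0.35},{"dx":-0.33,"dy":-0.594,"dz":2.12,"drz":0.207,"finger_gap":0.35},{"dx":-0.33,"dy":-0.594,"dz":2.12,"drz":0.207,"finger_gap":0.35}])

```text
t: 22.72
position: [0.4305, -0.4314, 0.0444]
orientation: [0.0, 0.786, 0.619, 0.0]
contact_force: [-0.5, -0.5, 0.2]
finger_gap: 0.35
finger_force: 0.0
```

```bash
python3 - <<'E'
from h import *
im,K,T=shot("wrist","w12")
hsv=cv2.cvtColor(im,cv2.COLOR_RGB2HSV)
w=((hsv[...,1]<70)&(hsv[...,2]>140)).astype(np.uint8)
u,v=proj(K,T,[.4304,-.431,.011])[0].astype(int);M=np.zeros_like(w);M[v-60:v+60,u-60:u+60]=w[v-60:v+60,u-60:u+60]
for c in cv2.findContours(M,0,1)[0]:
    if cv2.contourArea(c)>80:
        r=cv2.minAreaRect(c);b=ray(K,T,cv2.boxPoints(r),.011)[:,:2];print(cv2.boundingRect(c),r,b.mean(0),np.hypot(*np.diff(b,axis=0).T))
cv2.imwrite("pics/c12.png",cv2.resize(im[v-90:v+90,u-110:u+110],None,fx=3,fy=3)[:,:,::-1]);print(u,v)
E
python3 g.py 0.4304 -0.431 -0.0165 -0.237
```

```text
(305, 253, 27, 21) ((318.0, 263.0), (20.0, 26.0), 90.0) [ 0.43063329 -0.43137237] [0.0140152  0.01161563 0.01424382]
317 262
t 22.77 pos [ 0.4309 -0.4318  0.0449] toolshift [ 0.0007 -0.0007  0.0614] j6 0.89
tool y yaw -0.2369
rz 0.0001
tilt [ 7.e-04 -8.e-04 -1.e+00]
```

View pics/c12.png

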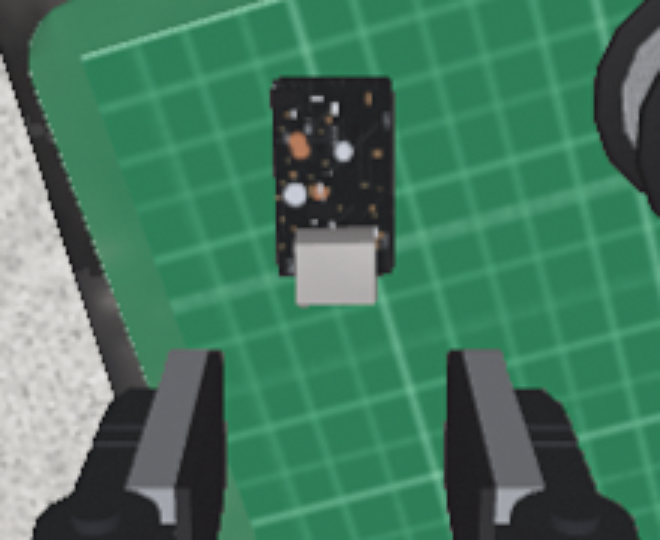

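The socket measures 14.0×11.6 mm, centred at (0.4306, −0.4314), squarely between the fingers.

Scaled: 0.061 m is 1.22, 0.058 m is 1.16.

nudge_tcp(increments=[{"dz":0.3,"finger_gap":0.35},{"dz":0.6,"finger_gap":0.35},{"dz":0.84,"finger_gap":0.35},{"dz":1.04,"finger_gap":0.35},{"dz":1.16,"finger_gap":0.35},{"dz":1.22,"finger_gap":0.35},{"dz":1.22,"finger_gap":0.35}])

```text
t: 23.65
position: [0.4307, -0.4317, -0.0171]
orientation: [0.0, 0.786, 0.619, 0.0]
contact_force: [0.7, -0.6, 1.6]
finger_gap: 0.349
finger_force: 0.0
```

nudge_tcp(increments=[{"finger_gap":0},{"finger_gap":0},{"finger_gap":0},{"finger_gap":0},{"finger_gap":0}], force=30)

```text
t: 24.28
position: [0.4309, -0.432, -0.0166]
orientation: [0.0, 0.786, 0.619, 0.0]
contact_force: [-0.3, 0.3, 4.1]
finger_gap: 0.216
finger_force: 30.9
```

Opening 0.216 suggests the tips have caught the board edges rather than the socket; I'll regrip 4 mm higher.

Scaled: -0.002 m is -0.04, -0.004 m is -0.08.

nudge_tcp(increments=[{"finger_gap":0.35},{"finger_gap":0.35},{"dz":-0.04,"finger_gap":0.35},{"dz":-0.08,"finger_gap":0.35},{"dz":-0.08,"finger_gap":0},{"dz":-0.08,"finger_gap":0},{"dz":-0.08,"finger_gap":0},{"dz":-0.08,"finger_gap":0},{"dz":-0.08,"finger_gap":0},{"dz":-0.08,"finger_gap":0}])

```text
t: 25.52
position: [0.4308, -0.4319, -0.0127]
orientation: [0.0, 0.786, 0.619, 0.0]
contact_force: [-0.9, 0.6, 5.6]
finger_gap: 0.149
finger_force: 29.6
```

Scaled: 0.116 m is 2.32, -0.1 m is -2.

nudge_tcp(increments=[{"dz":-0.3,"finger_gap":0},{"dz":-1,"finger_gap":0},{"dz":-2,"finger_gap":0},{"dz":-2.8,"finger_gap":0},{"dx":0.8,"dy":-0.54,"dz":-2.8,"finger_gap":0},{"dx":1.6,"dy":-1.08,"dz":-2.8,"finger_gap":0},{"dx":2.32,"dy":-1.62,"dz":-2.8,"finger_gap":0},{"dx":2.32,"dy":-1.62,"dz":-2.8,"finger_gap":0}])

```text
t: 26.52
position: [0.3773, -0.2964, 0.1272]
orientation: [-0.001, 0.785, 0.619, 0.0]
contact_force: [-0.1, -0.5, -0.4]
finger_gap: 0.15
finger_force: 29.4
```

```bash
python3 - <<'E'
from h import *
im,K,T=shot("wrist","w13")
s=robot.get_state();Tt=T_tool(s)
p=proj(K,T,(Tt@[0,0,-.025,1])[:3])[0];print(s["finger_gap"],p)
hsv=cv2.cvtColor(im,cv2.COLOR_RGB2HSV)
cv2.imwrite("pics/w13c.png",cv2.resize(im[140:360,210:430],None,fx=2.5,fy=2.5)[:,:,::-1])
E
python3 g.py 0.4356 0.0699 0.08 -0.03
```

```text
0.1543371066007023 [322.40158967 320.59626893]
t 26.57 pos [ 0.3787 -0.2988  0.1276] toolshift [ 0.3717 -0.0308  0.0476] j6 0.972
tool y yaw -0.2358
rz -0.2058
tilt [ 2.e-04 -1.e-04 -1.e+00]
```

Scaled: 0.372 m is 7.44, -0.031 m is -0.62.

nudge_tcp(increments=[{"dx":1.1,"dy":-0.28,"finger_gap":0},{"dx":2.2,"dy":-0.56,"finger_gap":0},{"dx":3.3,"dy":-0.84,"finger_gap":0},{"dx":4.4,"dy":-1.12,"finger_gap":0},{"dx":5.4,"dy":-1.4,"finger_gap":0},{"dx":6.4,"dy":-1.4,"drz":-0.1,"finger_gap":0},{"dx":7,"dy":-1,"drz":-0.206,"finger_gap":0},{"dx":7.44,"dy":-0.62,"drz":-0.206,"finger_gap":0},{"dx":7.44,"dy":-0.62,"dz":0.4,"drz":-0.206,"finger_gap":0},{"dx":7.44,"dy":-0.62,"dz":0.96,"drz":-0.206,"finger_gap":0},{"dx":7.44,"dy":-0.62,"dz":0.96,"drz":-0.206,"finger_gap":0}])

```text
t: 27.95
position: [0.4359, 0.0687, 0.0777]
orientation: [-0.001, 0.718, 0.696, -0.001]
contact_force: [0.9, 1.1, -0.0]
finger_gap: 0.154
finger_force: 29.4
```

```bash
python3 - <<'E'
from h import *
im,K,T=shot("wrist","w14")
s=robot.get_state();Tt=T_tool(s);print(s["finger_gap"])
cv2.imwrite("pics/w14c.png",cv2.resize(im[80:400,160:480],None,fx=1.8,fy=1.8)[:,:,::-1])
# board near (free) edge corner prediction, module-pocket check
f=lambda x,y,z:proj(K,T,(Tt@[x,y,z,1])[:3])[0].round(1)
print("pred board far-from-socket edge",f(.034,-.011,-.018),f(.034,.011,-.018))
c=np.array([.4360,.0839]);mx=np.array([.99955,-.03]);my=np.array([.03,.99955])
for a,b in [(15,25),(-15,25),(15,13),(-15,13)]:print(a,b,proj(K,T,np.r_[c+a/1e3*mx+b/1e3*my,.024])[0].round(1))
g=cv2.cvtColor(im,cv2.COLOR_RGB2GRAY);m=np.zeros_like(g);m[120:330,270:370]=((g<70)[120:330,270:370])*255
for q in cv2.findContours(m,0,1)[0]:
    if cv2.contourArea(q)>150:print("dark",cv2.boundingRect(q))
E
python3 g.py 0.4356 0.0699 0.009 -0.03
```

```text
0.15360159982340224
pred board far-from-socket edge [291.  229.8] [347.7 229.8]
15 25 [343.9 183.3]
-15 25 [290.6 183.3]
15 13 [343.5 204.2]
-15 13 [291.1 204.2]
dark (355, 301, 15, 29)
dark (270, 301, 13, 29)
dark (290, 225, 56, 105)
t 28.0 pos [0.4367 0.0686 0.0788] toolshift [ 0.0012 -0.001   0.0698] j6 1.576
tool y yaw -0.0315
rz -0.0015
tilt [-1.3e-03  1.0e-04 -1.0e+00]
```

View pics/w14c.png

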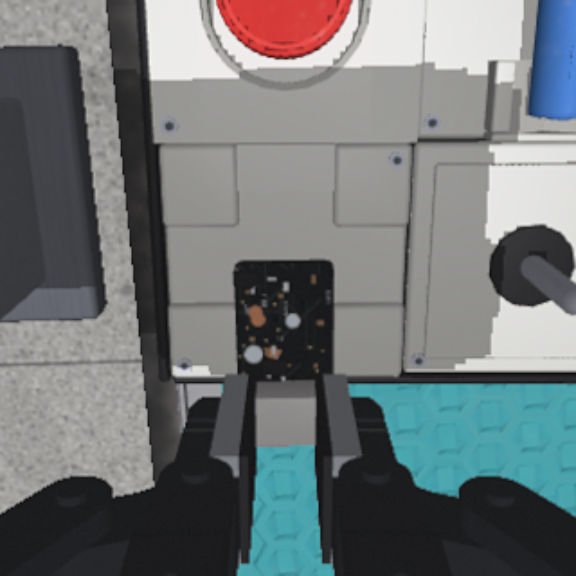

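The board hangs level, at rows 225+ and columns 290–346, centred on the pocket columns 291–344. Lower it straight down.

Scaled: -0.001 m is -0.02, 0.07 m is 1.4.

nudge_tcp(increments=[{"dy":-0.02,"dz":0.3,"finger_gap":0},{"dy":-0.02,"dz":0.6,"finger_gap":0},{"dy":-0.02,"dz":0.9,"finger_gap":0},{"dy":-0.02,"dz":1.1,"finger_gap":0},{"dy":-0.02,"dz":1.24,"finger_gap":0},{"dy":-0.02,"dz":1.32,"finger_gap":0},{"dy":-0.02,"dz":1.38,"finger_gap":0},{"dy":-0.02,"dz":1.4,"finger_gap":0},{"dy":-0.02,"dz":1.4,"finger_gap":0}])

```text
t: 29.12
position: [0.4355, 0.069, 0.0091]
orientation: [0.0, 0.718, 0.696, 0.0]
contact_force: [0.1, 0.3, -0.6]
finger_gap: 0.153
finger_force: 29.4
```

nudge_tcp(increments=[{"dz":0.02,"finger_gap":0},{"dz":0.02,"finger_gap":0},{"dz":0.02,"finger_gap":0.3},{"dz":0.02,"finger_gap":0.3},{"dz":0.02,"finger_gap":0.3},{"dz":-0.2,"finger_gap":0.3},{"dz":-0.6,"finger_gap":0.3},{"dz":-1.4,"finger_gap":0.3},{"dz":-2,"finger_gap":0.3},{"dx":-0.8,"dy":-0.4,"dz":-2.2,"finger_gap":0.3},{"dx":-0.8,"dy":-0.4,"dz":-2.2,"finger_gap":0.3},{"dx":-0.8,"dy":-0.4,"dz":-2.2,"finger_gap":0.3}])

```text
t: 30.62
position: [0.4145, 0.0296, 0.1195]
orientation: [0.0, 0.718, 0.696, 0.001]
contact_force: [0.7, 0.2, -0.4]
finger_gap: 0.295
finger_force: 0.0
```

```bash
python3 - <<'E'
from h import *
im,K,T=shot("wrist","w15")
c=np.array([.4360,.0839]);u,v=proj(K,T,[*c,.022])[0].astype(int);print(u,v)
g=cv2.cvtColor(im,cv2.COLOR_RGB2GRAY);m=np.zeros_like(g);m[v-45:v+55,u-45:u+45]=((g<80)[v-45:v+55,u-45:u+45])*255
hsv=cv2.cvtColor(im,cv2.COLOR_RGB2HSV)
for q in cv2.findContours(m,0,1)[0]:
    if cv2.contourArea(q)>150:
        r=cv2.minAreaRect(q);b=ray(K,T,cv2.boxPoints(r),.022)[:,:2];e=max([b[1]-b[0],b[2]-b[1]],key=np.linalg.norm)
        print(cv2.boundingRect(q),b.mean(0),np.hypot(*np.diff(b,axis=0).T),np.arctan2(e[1],e[0])%np.pi)
        x,y,w,h=cv2.boundingRect(q);P=ray(K,T,[(x,y),(x+w,y)],.022);print("+y edge",P[:,:2])
E
```

```text
347 150
(331, 119, 33, 58) [0.43568947 0.0853466 ] [0.02066068 0.0367606  0.0215504 ] 1.5737266847590892
+y edge [[0.42553249 0.10403822]
 [0.44682871 0.1033794 ]]
```

The board sits in the pocket at (0.436, 0.084). Now the reel.

nudge_tcp(increments=[{"dx":-1,"dy":-0.66,"dz":-0.4,"finger_gap":0.65},{"dx":-2.1,"dy":-0.66,"dz":-0.4,"finger_gap":0.65},{"dx":-3.2,"dy":-0.66,"dz":-0.4,"finger_gap":0.65},{"dx":-4.3,"dy":-0.6,"dz":-0.4,"finger_gap":0.65},{"dx":-5.4,"dy":-0.54,"dz":-0.4,"finger_gap":0.65},{"dx":-6.5,"dy":-0.4,"dz":-0.4,"finger_gap":0.65},{"dx":-7.2,"dy":0.4,"dz":-0.4,"finger_gap":0.65},{"dx":-7.7,"dy":1.2,"dz":-0.4,"finger_gap":0.65},{"dx":-8,"dy":1.76,"dz":-0.4,"drz":0.1,"finger_gap":0.65},{"dx":-8.4,"dy":1.76,"dz":-0.4,"drz":0.17,"finger_gap":0.65},{"dx":-8.4,"dy":1.76,"dz":-0.4,"drz":0.17,"finger_gap":0.65},{"dx":-8.4,"dy":1.76,"dz":-0.4,"drz":0.17,"finger_gap":0.65}])

```text
t: 32.17
position: [0.489, -0.3917, 0.1383]
orientation: [-0.001, 0.774, 0.633, 0.0]
contact_force: [-0.7, -0.1, 0.4]
finger_gap: 0.651
finger_force: 0.0
```

```bash
sed -i 's/"w11"/"w16"/; s/,("board",(.432,-.419),.002)//' m2.py; python3 m2.py; python3 g.py 0.5046 -0.4169 0.06 -0.2
```

```text
reel 338 253
bbox (316, 218, 60, 66) 2979.5
[ 0.50425742 -0.41661435  0.02128142] 0.0008087984825587667
t 32.23 pos [ 0.489  -0.3917  0.1386] toolshift [-0.0217  0.0204  0.0786] j6 0.967
tool y yaw -0.1994
rz 0.0006
tilt [-6.0e-04  1.2e-03 -1.0e+00]
```

Scaled: 0.02 m is 0.4, 0.1 m is 2.

nudge_tcp(increments=[{"dx":-0.43,"dy":0.404,"dz":0.4,"finger_gap":0.68},{"dx":-0.43,"dy":0.404,"dz":1,"finger_gap":0.68},{"dx":-0.43,"dy":0.404,"dz":1.5,"finger_gap":0.68},{"dx":-0.43,"dy":0.404,"dz":1.8,"finger_gap":0.68},{"dx":-0.43,"dy":0.404,"dz":2,"finger_gap":0.68},{"dx":-0.43,"dy":0.404,"dz":2,"finger_gap":0.68}])

```text
t: 32.98
position: [0.5045, -0.4176, 0.0388]
orientation: [-0.0, 0.774, 0.633, 0.0]
contact_force: [-0.3, -0.1, -0.1]
finger_gap: 0.683
finger_force: 0.0
```

```bash
python3 g.py 0.5044 -0.4167 -0.02 -0.2
```

```text
t 32.98 pos [ 0.5045 -0.4176  0.0388] toolshift [ 0.0009 -0.0002  0.0588] j6 0.957
tool y yaw -0.2007
rz -0.0007
tilt [-3.e-04  5.e-04 -1.e+00]
```

Scaled: 0.0585 m is 1.17, 0.054 m is 1.08.

nudge_tcp(increments=[{"dx":0.016,"dz":0.3,"finger_gap":0.68},{"dx":0.016,"dz":0.56,"finger_gap":0.68},{"dx":0.016,"dz":0.8,"finger_gap":0.68},{"dx":0.016,"dz":0.96,"finger_gap":0.68},{"dx":0.016,"dz":1.08,"finger_gap":0.68},{"dx":0.016,"dz":1.17,"finger_gap":0.68},{"dx":0.016,"dz":1.17,"finger_gap":0.68}])

```text
t: 33.85
position: [0.5047, -0.4171, -0.0198]
orientation: [-0.0, 0.774, 0.633, 0.0]
contact_force: [0.2, 0.1, -0.2]
finger_gap: 0.679
finger_force: 0.0
```

nudge_tcp(increments=[{"finger_gap":0},{"finger_gap":0},{"finger_gap":0},{"finger_gap":0},{"finger_gap":0}], force=40)

```text
t: 34.48
position: [0.505, -0.4176, -0.019]
orientation: [0.0, 0.774, 0.633, 0.0]
contact_force: [0.3, 0.5, 4.8]
finger_gap: 0.507
finger_force: 41.3
```

Scaled: 0.2 m is 4, -0.136 m is -2.72.

nudge_tcp(increments=[{"dz":-0.4,"finger_gap":0},{"dz":-1.2,"finger_gap":0},{"dz":-2.2,"finger_gap":0},{"dz":-2.8,"finger_gap":0},{"dx":0.6,"dy":-0.9,"dz":-2.8,"finger_gap":0},{"dx":1.2,"dy":-1.8,"dz":-2.8,"finger_gap":0},{"dx":1.84,"dy":-2.72,"dz":-2.8,"finger_gap":0},{"dx":2.9,"dy":-3,"dz":-2.8,"finger_gap":0},{"dx":4,"dy":-3.22,"dz":-2.8,"finger_gap":0},{"dx":5.1,"dy":-3.48,"dz":-2.8,"finger_gap":0},{"dx":6.2,"dy":-3.74,"dz":-2.8,"finger_gap":0},{"dx":6.2,"dy":-3.74,"dz":-2.8,"finger_gap":0}])

```text
t: 35.98
position: [0.3816, -0.0723, 0.1198]
orientation: [-0.001, 0.773, 0.635, -0.0]
contact_force: [-0.9, -0.6, -1.4]
finger_gap: 0.508
finger_force: 41.4
```

```bash
python3 g.py 0.5160 0.0815 0.075
```

```text
t 35.98 pos [ 0.3816 -0.0723  0.1198] toolshift [0.1769 0.1022 0.0448] j6 1.37
tool y yaw -0.1948
tilt [-0.0021  0.0017 -1.    ]
```

Scaled: 0.177 m is 3.54, 0.17 m is 3.4.

nudge_tcp(increments=[{"dx":1,"dy":-0.08,"finger_gap":0},{"dx":2,"dy":-0.16,"finger_gap":0},{"dx":2.96,"dy":-0.2,"finger_gap":0},{"dx":3.2,"dy":0.8,"finger_gap":0},{"dx":3.4,"dy":1.6,"finger_gap":0},{"dx":3.54,"dy":2.04,"finger_gap":0},{"dx":3.54,"dy":2.04,"dz":0.4,"finger_gap":0},{"dx":3.54,"dy":2.04,"dz":0.6,"finger_gap":0},{"dx":3.54,"dy":2.04,"dz":0.6,"finger_gap":0},{"dx":3.54,"dy":2.04,"dz":0.6,"finger_gap":0}])

```text
t: 37.22
position: [0.5188, 0.0767, 0.0909]
orientation: [0.0, 0.775, 0.632, 0.0]
contact_force: [-0.3, 0.5, -2.1]
finger_gap: 0.507
finger_force: 41.5
```

```bash
python3 - <<'E'
from h import *
from scipy.optimize import least_squares
for f,roi in [("w14",(425,195,485,262)),("w15",None),("w9",None)]:
    im=cv2.imread(f"pics/{f}.png");d=np.load(f"pics/{f}.npz");K,T=d["K"],d["T"]
    u,v=proj(K,T,[.516,.0815,.024])[0];print(f,u,v)
    if not(40<u<600 and 40<v<440):continue
    P0=proj(K,T,[.516,.0955,.024])[0];R0=np.hypot(*(P0-[u,v]))*1.5
    x0,x1,y0,y1=int(u-R0),int(u+R0),int(v-R0),int(v+R0)
    g=cv2.cvtColor(im,6);m=np.zeros_like(g);m[y0:y1,x0:x1]=(g[y0:y1,x0:x1]<75)*255
    c=max(cv2.findContours(m,0,1)[0],key=cv2.contourArea)[:,0];P=ray(K,T,c,.024)[:,:2]
    r=least_squares(lambda q:np.hypot(*(P-q[:2]).T)-.014,[.516,.0815],loss="cauchy",f_scale=.0007);print(r.x,np.median(np.abs(np.hypot(*(P-r.x).T)-.014)),len(P))
im,K,T=shot("wrist","w17");s=robot.get_state();Tt=T_tool(s)
# bore: grey/bright interior on reel top (top is about .053 above TCP for z -.019 grip)
ztop=s["position"][2]+.053;u,v=proj(K,T,[*s["position"][:2],ztop])[0];print("pred bore px",u,v,s["position"],s["finger_gap"])
g=cv2.cvtColor(im,cv2.COLOR_RGB2GRAY);np.set_printoptions(linewidth=250)
print(g[int(v)-70:int(v)+71:7,int(u)-70:int(u)+71:7])
E
```

```text
w14 454.9528858213096 226.0890304712265
[0.51609376 0.08008937] 0.0011103846540408344 163
w15 469.73855748901866 150.4387882165239
[0.51626983 0.07998192] 0.0012458317922995656 152
w9 314.7375852968269 332.05307902847704
[0.51708406 0.08050873] 0.00141948075734806 121
pred bore px 318.19146374579054 357.6289431000534 [0.5189951  0.07673533 0.09115753] 0.5107656301850904
[[221 238  57 236  32  32 126 124 121 123 126 131 128 128 130  33  32  32  71  69 128]
 [ 87  88  23  25  31 125 124 121 117 126 122 120 131 125 129 126  33  27  20  90  86]
 [ 88  31  26  31  29 123 129  22  41  41  43  43  43  23 124 122  26  31  25  24  87]
 [ 88  28  26  30 122  33  34  31  32  32  32  33  31  32  33  31 110  29  26  27  88]
 [ 87  28  27  32  33  30  30  32  32  33  33  33  33  32  32  33  32  29  24  25  91]
 [ 26  25  28  32  31  31  31  29  31  32  30  33  31  32  30  32  32  32  28  26  26]
 [ 27  26  30  31  31  33  30  31  31  31  30  31  30
[... 552 characters left out ...]
41]
 [ 45  81  31  28  30  30  31  32  34  23  21  23  34  29  29  31  31  31  29 128  47]
 [ 45 155  23  30  29  31  29  31  31  31  32  29  30  30  29  30  29  31  27 144  45]
 [ 44 149 145  27  31  29  30  32  30  30  28  29  32  31  29  32  30  30 147 154  44]
 [158 132 143 152  21  31  30  31  31  30  29  30  30  29  30  31  21 144 149 131 151]
 [ 85 144 148 147 148 146  26  30  29  30  29  29  30  30  28 136 140 152 145 134 142]
 [ 24 143 149 140 149 151 142 151 129 127 123  41 129 143 151 147 150 151 149 145  22]
 [ 29 148 149 147 147 149 151 148 150 142 148 148 150 147 150 143 149 152 146 149  28]
 [ 30  30  32  31  31  29  30  27 104 151 147 154 106  28  30  31  30  31  31  32  31]]
```

The bore lies exactly at the predicted pixel under the TCP, and the collar measures to about (0.5163, 0.0805).

```bash
python3 g.py 0.5163 0.0806 0.005
```

```text
t 37.27 pos [0.519  0.0767 0.0912] toolshift [ 0.0032 -0.0035  0.0862] j6 1.766
tool y yaw -0.2013
tilt [ 0.0011  0.     -1.    ]
```

nudge_tcp(increments=[{"dx":0.064,"dy":-0.07,"dz":0.1,"finger_gap":0},{"dx":0.064,"dy":-0.07,"dz":0.3,"finger_gap":0},{"dx":0.064,"dy":-0.07,"dz":0.4,"finger_gap":0},{"dx":0.064,"dy":-0.07,"dz":0.4,"finger_gap":0},{"dx":0.064,"dy":-0.07,"dz":0.4,"finger_gap":0}])

```text
t: 37.9
position: [0.516, 0.0808, 0.0705]
orientation: [-0.0, 0.774, 0.633, 0.0]
contact_force: [0.4, -0.6, -1.5]
finger_gap: 0.511
finger_force: 41.5
```

```bash
python3 g.py 0.5163 0.0806 0.005
```

```text
t 37.9 pos [0.516  0.0808 0.0705] toolshift [-0.0001  0.0003  0.0655] j6 1.773
tool y yaw -0.201
tilt [ 0.  0. -1.]
```

nudge_tcp(increments=[{"dz":0.16,"finger_gap":0},{"dz":0.32,"finger_gap":0},{"dz":0.44,"finger_gap":0},{"dz":0.56,"finger_gap":0},{"dz":0.56,"finger_gap":0}])

```text
t: 38.52
position: [0.5154, 0.0808, 0.0418]
orientation: [-0.0, 0.774, 0.633, -0.0]
contact_force: [0.5, -0.0, -1.5]
finger_gap: 0.507
finger_force: 41.5
```

```bash
python3 g.py 0.5163 0.0806 0.005
```

```text
t 38.52 pos [0.5154 0.0808 0.0418] toolshift [0.     0.001  0.0368] j6 1.773
tool y yaw -0.201
tilt [-1.3e-03  1.0e-04 -1.0e+00]
```

Scaled: 0.0365 m is 0.73, 0.035 m is 0.7.

nudge_tcp(increments=[{"dz":0.16,"finger_gap":0},{"dz":0.32,"finger_gap":0},{"dz":0.44,"finger_gap":0},{"dz":0.56,"finger_gap":0},{"dz":0.64,"finger_gap":0},{"dz":0.7,"finger_gap":0},{"dz":0.73,"finger_gap":0},{"dz":0.73,"finger_gap":0}])

```text
t: 39.52
position: [0.5159, 0.0808, 0.006]
orientation: [-0.0, 0.774, 0.633, 0.0]
contact_force: [-0.0, 0.3, -1.4]
finger_gap: 0.509
finger_force: 41.5
```

Scaled: -0.13 m is -2.6, -0.1 m is -2.

nudge_tcp(increments=[{"dz":0.02,"finger_gap":0},{"dz":0.04,"finger_gap":0},{"dz":0.04,"finger_gap":0},{"dz":0.04,"finger_gap":0.65},{"dz":0.04,"finger_gap":0.65},{"dz":0.04,"finger_gap":0.65},{"dz":-0.4,"finger_gap":0.65},{"dz":-1.2,"finger_gap":0.65},{"dz":-2,"finger_gap":0.65},{"dz":-2.6,"finger_gap":0.65},{"dz":-2.6,"finger_gap":0.65},{"dz":-2.6,"finger_gap":0.65}])

```text
t: 41.02
position: [0.5154, 0.0808, 0.1353]
orientation: [-0.0, 0.774, 0.633, -0.0]
contact_force: [-0.5, -0.3, -0.4]
finger_gap: 0.649
finger_force: 0.0
```

```bash
python3 g.py 0.40 0.06 0.15 -0.03
```

```text
t 41.02 pos [0.5154 0.0808 0.1353] toolshift [-0.0434 -0.109  -0.0146] j6 1.773
tool y yaw -0.201
rz -0.171
tilt [-7.e-04  1.e-04 -1.e+00]
```

nudge_tcp(increments=[{"dx":-0.4,"dy":-0.8,"dz":-0.4,"finger_gap":0.65},{"dx":-1.2,"dy":-1.3,"dz":-1,"finger_gap":0.65},{"dx":-1.2,"dy":-1.3,"dz":-1.2,"finger_gap":0.65},{"dx":-1.2,"dy":-1.3,"dz":-1.2,"finger_gap":0.65},{"dx":-1.2,"dy":-1.3,"dz":-1.2,"finger_gap":0.65}])

```text
t: 41.65
position: [0.4402, 0.0353, 0.1947]
orientation: [-0.001, 0.774, 0.633, -0.001]
contact_force: [0.0, 0.6, -0.8]
finger_gap: 0.651
finger_force: 0.0
```

```bash
python3 - <<'E'
from h import *
from scipy.optimize import least_squares
im,K,T=shot("wrist","w20");hsv=cv2.cvtColor(im,cv2.COLOR_RGB2HSV);g=cv2.cvtColor(im,cv2.COLOR_RGB2GRAY)
def blob(mask,p,r):
    u,v=proj(K,T,p)[0].astype(int);M=np.zeros_like(g);M[max(v-r,0):v+r,max(u-r,0):u+r]=mask[max(v-r,0):v+r,max(u-r,0):u+r]
    print(u,v);return max(cv2.findContours(M,0,1)[0],key=cv2.contourArea)[:,0]
def circ(n,c,z,R):
    P=ray(K,T,c,z)[:,:2];q0=P.mean(0);a=q0-T[:2,3];a/=np.linalg.norm(a);f=P[(P-q0)@a>0]
    for zz in (z,):
        r=least_squares(lambda q:np.hypot(*(f-q[:2]).T)-q[2],[*q0,R]);print(n,r.x,"maxres",abs(r.fun).max(),"expected R",R)
red=((hsv[...,1]>150)&((hsv[...,0]<10)|(hsv[...,0]>170))&(hsv[...,2]>60))
circ("jar",blob(red,[.438,.164,.062],60),.062,.0165)
circ("reel",blob(g<75,[.516,.0805,.058],55),.058,.0215)
blue=((hsv[...,0]>95)&(hsv[...,0]<125)&(hsv[...,1]>120)&(hsv[...,2]>80))
c=blob(blue,[.518,.1615,.033],60);r=cv2.minAreaRect(c);b=ray(K,T,cv2.boxPoints(r),.0327)[:,:2];e=max([b[1]-b[0],b[2]-b[1]],key=np.linalg.norm);print("cell",b.mean(0),np.hypot(*np.diff(b,axis=0).T),np.arctan2(e[1],e[0])%np.pi)
c=blob(g<80,[.436,.084,.022],40);r=cv2.minAreaRect(c);b=ray(K,T,cv2.boxPoints(r),.022)[:,:2];e=max([b[1]-b[0],b[2]-b[1]],key=np.linalg.norm);print("board",b.mean(0),np.hypot(*np.diff(b,axis=0).T),np.arctan2(e[1],e[0])%np.pi)
s,K,T=shot("side","s20");hs=cv2.cvtColor(s,cv2.COLOR_RGB2HSV);gs=cv2.cvtColor(s,cv2.COLOR_RGB2GRAY)
for n,p in [("reel top",[.516,.0805,.058]),("reel bottom",[.516,.0805,.024]),("jar top",[.438,.164,.062])]:print(n,proj(K,T,p)[0])
u,v=proj(K,T,[.516,.0805,.04])[0].astype(int);print(gs[v-14:v+15,u-10:u+11:2])
E
```

```text
278 42
jar [0.43882765 0.16335369 0.01627373] maxres 0.0005844826593342373 expected R 0.0165
404 140
reel [0.51581169 0.08184116 0.02075549] maxres 0.0005273178167972577 expected R 0.0215
386 29
cell [0.51852844 0.1550465 ] [0.01787963 0.05458845 0.01885664] 1.5419340189732733
302 152
board [0.43591448 0.08546819] [0.02139959 0.03718592 0.02210691] 1.5698742939469401
reel top [329.27931447 201.53137012]
reel bottom [328.96502086 210.94889306]
jar top [301.45840213 186.1502914 ]
[[213 194 179 122 135 133 187 207 220 211 125]
 [233 191 144 115 133 126 151 210 234 231 141]
 [236 190 133 116 132 126 146 215 237 235 159]
 [236 208 172 130 130 133 183 228 237 235 183]
 [237 230 217 149 128 136 209 235 237 237 205]
 [238 236 229 154 115 123 203 233 237 237 215]
 [238 237 222 134  83  86 155 213 233 237 216]
 [238 236 202  94  45  59  91 148 213 235 215]
 [238 231 155  50  35  78  64  73 161 231 219]
 [238 224  99  28  57 102  73  38 109 
[... 202 characters left out ...]
 179 141  92  71  59  65  93 194 230 217]
 [175 163 136 114 108  97 103 121 205 235 230]
 [158 150 120 122 126 119 118 125 191 236 238]
 [153 140 102 131 136 127 124 124 164 234 237]
 [152 133  82 128 135 123 123 117 129 228 230]
 [151 130  68 114 127 117 120 108 102 221 206]
 [148 135  69  89 118 113 109  94 113 215 158]
 [147 144  96  69  92  96  84  82 158 197 107]
 [147 150 128  87  75  81  82 129 194 156 111]
 [149 151 146 124 115 139 149 197 196 113 163]
 [153 153 151 145 164 209 215 223 163 138 211]
 [157 152 152 151 178 223 227 209 136 200 232]
 [154 146 146 147 163 193 202 165 152 228 237]
 [143 136 136 137 146 154 148 123 183 227 234]
 [135 129 127 128 132 134  98 107 188 206 212]]
```

All four match their seats: reel 1 mm from centre with its top at the expected row, jar under 1 mm, board about 1–2 mm, cell 2 mm. Handing in.

```bash
python3 -c "
from bench import robot
print(robot.sign_off())"
```

```text
the job is handed in; nothing more can be done
None
```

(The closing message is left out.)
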